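# Load the carrier discs on the laboratory mixer

### The job

Lock the mixer's drive by putting the red-headed pin through the slot in the cover and feeling along it for the hidden hole, until the pin drops in and its head sits on the cover. With the drive locked, put every blue carrier disc that is there on the spindle, hub up, and then press the brass push nut straight down the spindle until it sits tight on the top disc. Last, pull the pin out and put it back fully home in its blue stand, leaving the other things on the bench where they are.

Things in the scene. Friction and masses are not known exactly. Their poses are not given: they have to be found in the camera images.
- mixer: fixed low white mixer with a green front strip and aluminium cover, 190 (x) by 250 (y) by 70 high (sizes here and below in mm); origin at the centre of its underside, z up. The slot's centre is at x 0, y -65 in its frame, the plain steel spindle at x 0, y +60
- slot (a point): centre of the slot (65 along x, 14 along y) through the 8 thick cover, at the cover's top face; axes as the mixer's. Black bristles hide what is below but do not resist. 8 below the top lies the flat drive plate with one round hole, 13 wide, 30 deep, chamfered, on the slot's centre line within 18 of its centre: where differs from start to start
- spindle_base (a point): point on the spindle's axis level with the cover's top, at y = +60 in the mixer's frame. The spindle is 10 in diameter, stands 62 above the cover, and its last 6 taper to 4 in diameter
- spindle_tip (a point): top end of the spindle, on its axis, 62 above the cover
- pin: loose steel pin with red head; origin at its tip, z towards the head. Shank 10 in diameter, 30 long, tip tapered to 6; head 24 in diameter, 26 high (30 to 56 from the tip). About 60 g. Starts upright in the stand. Home in hole or stand, the head rests on the top face, the tip 30 below it; on the drive plate beside the hole the tip is only 8 below the cover's top
- stand: fixed blue block, 60 by 60 by 40 high, with a 13 wide vertical hole through its middle; origin at the centre of its underside
- stand_mouth (a point): centre of the mouth of the stand's hole, on its top face
- disc1: loose disc, hub up on the bench: blue flange 58 in diameter, 5 thick, white hub 28 in diameter rising 9 above it (14 in all), 14 wide hole through the middle; origin at the centre of its underside, z up. About 60 g. Two or three discs are present, all alike, in any order; each rests on the hub of the one below
- disc2: loose disc, hub up on the bench: blue flange 58 in diameter, 5 thick, white hub 28 in diameter rising 9 above it (14 in all), 14 wide hole through the middle; origin at the centre of its underside, z up. About 60 g. Two or three discs are present, all alike, in any order; each rests on the hub of the one below
- disc3: loose disc, hub up on the bench: blue flange 58 in diameter, 5 thick, white hub 28 in diameter rising 9 above it (14 in all), 14 wide hole through the middle; origin at the centre of its underside, z up. About 60 g. Two or three discs are present, all alike, in any order; each rests on the hub of the one below
- disc1_top (a point): centre of the top of disc1's hub, 14 above its origin
- disc2_top (a point): centre of the top of disc2's hub, 14 above its origin
- disc3_top (a point): centre of the top of disc3's hub, 14 above its origin
- nut: loose brass push nut: collar 28 in diameter, 16 high, four sprung steel teeth in its bore 8 above its underside, 8.4 apart across the bore; origin at the centre of its underside, z up. About 60 g. The teeth bite on the spindle: about 10 N pushes it down, more once it meets the disc, and it stays where it is left
- jar: bystander: amber glass jar with white cap, 48 in diameter, 50 high; origin at the centre of its underside
- dish: bystander: shallow white dish, 80 in diameter, 14 high; origin at the centre of its underside
- stopper: bystander: brick-red rubber stopper, 36 in diameter, 30 high; origin at the centre of its underside
- beaker: bystander: clear beaker, 66 in diameter, 75 high; origin at the centre of its underside
- spatula: bystander: small steel spatula lying flat, 180 long; origin at its middle

How it is judged (in metres and radians):
On the way, in this order (a step that is already met when the one before it is completed fails the run):
1. the pin is home in the drive's hidden hole, its head on the cover (z of pin in the frame of slot below -0.0265 m and y of pin in the frame of slot between -0.006 and 0.006 m and x of pin in the frame of slot between -0.032 and 0.032 m and angle between pin's own z axis and vertical below 0.15 rad), for 0.2 s.
2. all the discs present are on the spindle, with the pin still home in the slot (all of step 1 and horizontal distance between each of disc1, disc2, disc3 and spindle_base below 0.004 m and z of each of disc1, disc2, disc3 in the frame of spindle_base below 0.031 m and angle between each of disc1, disc2, disc3's own z axis and vertical below 0.15 rad), for 0.2 s.
3. the nut sits tight on the top disc, with the pin still home in the slot (all of step 2 and horizontal distance between nut and spindle_base below 0.003 m and angle between nut's own z axis and vertical below 0.12 rad and (z of nut in the frame of disc1_top between -0.003 and 0.002 m or z of nut in the frame of disc2_top between -0.003 and 0.002 m or z of nut in the frame of disc3_top between -0.003 and 0.002 m)), for 0.2 s.
At the end, for the whole second after the job is handed in: All discs present on the spindle (within 4 mm, upright within 0.15 rad); nut on the spindle (3 mm, 0.12 rad), its underside within 2 mm of the top disc's hub; pin upright in its stand (4 mm, 0.15 rad), head within 3.5 mm of the stand's top; all at rest (horizontal distance between each of disc1, disc2, disc3 and spindle_base below 0.004 m and z of each of disc1, disc2, disc3 in the frame of spindle_base below 0.031 m and angle between each of disc1, disc2, disc3, pin's own z axis and vertical below 0.15 rad and horizontal distance between nut and spindle_base below 0.003 m and angle between nut's own z axis and vertical below 0.12 rad and (z of nut in the frame of disc1_top between -0.003 and 0.002 m or z of nut in the frame of disc2_top between -0.003 and 0.002 m or z of nut in the frame of disc3_top between -0.003 and 0.002 m) and horizontal distance between pin and stand_mouth below 0.004 m and z of pin in the frame of stand_mouth below -0.0265 m and linear speed of each of disc1, disc2, disc3, nut, pin below 0.02 m/s); the robot touches nothing.
It fails at once if a bystander is pushed more than 60 mm (distance of any of jar, dish, stopper, beaker, spatula from where it was at the start of the episode above 0.06 m).
It fails at once if a bystander is knocked over (angle between any of jar, dish, stopper, beaker's own z axis and vertical above 0.7 rad).
Of disc1, disc2, disc3 only 2 to 3 are there at a start; the rules pass over those that are not, and their reading is None.
At some moment in a run one of disc1, disc2, disc3, nut may be knocked a few centimetres aside while the robot is not near it.
It also fails if it takes over 200 s, if anything falls off the work surface, if the arm or the gripper's body presses on something with over 40 N, if the wrist force passes 120 N, or if a joint passes its speed limit or range.

### The arm

A 7-joint arm with a two-finger parallel gripper is mounted at the origin on the work surface. World frame = base frame: x ahead of the robot, y to its left, z up, the work surface at z = 0. Lengths are in mm, angles in rad, forces in N, time in s.
With the tool pointing down it reaches from about 400 to 850 mm from the base axis. Payload 4.5 kg.
Tool frame: the origin (TCP) lies at the very end of the fingers, on their centre line; the grasp point (between the pads) lies 19 mm behind it; z points along the fingers, y is the direction in which the jaws open and shut (so a half turn about z gives the same grasp; the last joint's range is limited). The gripper opens to 88 mm and grips with 3 to 60 N. Pads are 18 mm wide; open, the fingers measure 123 mm over their backs; the gripper's body (75 mm by 187 mm) begins 45 mm behind the grasp point.
Start: joints at [-1.078, 0.689, -0.195, 1.565, 0.157, 0.902, -0.215], TCP at [276.78, 560.398, 238.743] pointing down, gripper open.
Joint ranges: [-3.01, 3.01], [-0.46, 2.08], [-1.47, 1.51], [0.13, 2.56], [-1, 4.14], [0.04, 2.09], [-2.66, 2.66]. Speed limits (rad/s): [2.57, 2.57, 3.14, 3.14, 3.14, 3.14, 3.14].

### API

Orientations are given as a unit quaternion [w, x, y, z].
In Python, from station import env gives the robot as it stands.
- The arm moves only by the shell command python3 -m pendant 'ROWS' [OPENING] [FORCE]. ROWS is JSON, a list that holds one entry, the list of rows, each a list of 4 numbers: the shift along the tool's x, y, z in mm, then the turn about the tool's z in degrees. In form: [[[x, y, z, twist], ...]]. A call has 1 to 8 rows; each row shifts and turns the commanded pose from where the row before left it, along the tool's axes as they then stand; what a row does not reach is not made up. A row lasts 1/10 s, in which the tool goes at most 50 mm and 8.59 degrees, less where a joint would pass 70% of its speed; a pose out of reach is approached as far as the arm can. A call with a gripper value outside its range is refused whole. OPENING is the closure in counts, from 0 (fully open) to 255 (shut), set as the call begins (- or left out, the last holds). The fingers move at their own pace and stop on an object; FORCE is the grip in N (left out, the last holds). Time passes only in rows, so rows that do not move let the fingers close. It gives the time, the measured TCP pose, the force and the opening at its end, in the units of the state.
- env.sense(): the state, without advancing time (a new reading comes with each control period).
- env.snapshot(name): name is "scene" or "top"; returns a dict with "pixels" (420x560x3 uint8, blue, green, red), "z_map" (420x560 float32, mm along the optical axis (not along the pixel's ray), 0 where there is no reading), "fx", "fy", "cx", "cy" (pixels), "R" (3x3) and "t" (3): a world point X has camera coordinates R X + t. Camera axes: x right, y down, z forward; pixel columns grow to the right and rows downward; lengths in mm; the calibration is good to about 2 mm. A picture is of the moment at which its call begins.
- env.close_job(): hands the job in, once; it reports no verdict.
Trained networks look in the newest picture that a camera, given by its name, has taken for a name from the list of things; names that differ only in an ending like _2 or _b are one class to them, and where a whole thing is asked for, a point or a joint stands for the part that bears it (a point fixed in the world has none). Each returns a list of dicts, best first, with "score" (0 to 1); they miss things now and then, are a little off and sometimes report something else, mostly with a low value. They report only what shows in the picture. A call takes as long as a camera call.
- env.search_frame(query, camera): "location" ([x, y, z] in mm, in the coordinates of the camera as it stood for that picture, good to about 4 mm: the middle of the surface that is visible of it).
- env.silhouettes(query, camera): "region" (420x560 bool, what is visible of it).
The state is a dict: "time_s": time; "joint_positions": joint angles; "joint_velocities": joint speeds; "joint_efforts": joint torques, N m; "position": TCP position; "tool_rot": TCP orientation; "ft_force": force on the tool from outside, world axes, zero at the start; "wrist_torque": the same for the moment, N m; "grip_width": finger opening in mm.
Only numpy, scipy, OpenCV 4.12 (cv2) and the standard library are available. Lean on these libraries where they do the work, as an engineer would, in place of code of your own. Each camera call takes 0.05 s, during which the arm holds its last target. There are 200 camera calls.

## Working session

There is one attempt and no reset: what is moved stays moved. The work goes in short steps, Python scripts to look and compute and a shell command to move; the robot and the scene stay as the last step left them, time stands still between calls to the robot, and variables do not carry over. Pictures are saved under pics/ and viewed, about 12 in all and at most 16, crops included, and the job is handed in when it is done.

```bash
ls; mkdir -p pics
cat > h.py <<'E'
import numpy as np, cv2
from station import env
def toworld(s,p): return s["R"].T@(np.asarray(p,float)-s["t"])
def cloud(s,m=None):
    z=s["z_map"]; v,u=np.nonzero((z>0) if m is None else (m&(z>0)))
    d=z[v,u]; P=np.c_[(u-s["cx"])/s["fx"]*d,(v-s["cy"])/s["fy"]*d,d]
    return (P-s["t"])@np.asarray(s["R"])
def proj(s,X):
    c=np.asarray(s["R"])@np.asarray(X,float)+s["t"]; return c[0]/c[2]*s["fx"]+s["cx"],c[1]/c[2]*s["fy"]+s["cy"]
def st():
    s=env.sense(); print(s["time_s"],np.round(s["position"],1),np.round(s["tool_rot"],3),np.round(s["ft_force"],1),s["grip_width"])
E
python3 - <<'E'
from h import *
st(); print(env.sense()["joint_positions"])
for c in("top","scene"):
    s=env.snapshot(c); s={k:(np.asarray(v) if k in"Rt" else v) for k,v in s.items()}
    cv2.imwrite(f"pics/{c}0.png",s["pixels"]); print(c,s["t"],np.round(s["R"],2).tolist())
    for q in("mixer","pin","stand","disc1","nut","jar","dish","stopper","beaker","spatula"):
        for r in env.search_frame(q,c)[:4]:
            w=toworld(s,r["location"]); print(q,round(r["score"],2),np.round(w),np.round(proj(s,w)))
E
```

```text
pics
0.0 [276.6 559.8 237.9] [-0.     0.227  0.974 -0.001] [-0.1  0.1 -0.3] 88.3244865965299
[-1.07818641  0.68998881 -0.19447557  1.56633449  0.15732399  0.90249438
 -0.21514873]
top [  14.54025539  568.68741206 1073.34358036] [[-0.01, -1.0, 0.01], [-0.98, 0.01, -0.2], [0.2, -0.01, -0.98]]
mixer 0.87 [594. -11.  68.] [285. 196.]
pin 0.39 [ 596. -253.   65.] [384. 195.]
stand 0.88 [ 597. -241.   39.] [377. 196.]
disc1 0.94 [ 517. -392.    5.] [435. 229.]
disc1 0.83 [ 458. -255.    5.] [383. 253.]
disc1 0.62 [566. 280.   5.] [170. 213.]
jar 0.73 [650. 384.  50.] [125. 177.]
jar 0.37 [ 460. -252.    8.] [382. 253.]
jar 0.25 [442. 265.  13.] [173. 262.]
dish 0.87 [393. 395.   8.] [120. 283.]
stopper 0.75 [ 386. -422.    3.] [452. 282.]
stopper 0.48 [511. 398.  30.] [119. 234.]
beaker 0.88 [ 718. -346.   44.] [416. 149.]
spatula 0.67 [ 389. -423.    6.] [452. 280.]
scene [-194.46822226 -387.89523128 1729.21041972] [[0.35, 0.94, -0.0], [0.78, -0.3, -0.55], [-0.51, 0.19, -0.84]]
mixer 0.8 [623. -19.  69.] [278. 230.]
pin 0.39 [ 604. -251.   65.] [197. 252.]
stand 0.64 [ 617. -249.   32.] [201. 260.]
disc1 0.77 [ 524. -392.    5.] [145. 254.]
disc1 0.68 [574. 282.   7.] [363. 198.]
disc1 0.5 [ 465. -249.    5.] [188. 222.]
disc1 0.39 [626. -16.  67.] [280. 231.]
nut 0.44 [450. 266.  14.] [342. 168.]
jar 0.53 [666. 379.  48.] [409. 204.]
dish 0.59 [395. 398.  13.] [371. 145.]
beaker 0.98 [ 704. -336.   41.] [178. 297.]
spatula 0.67 [ 386. -420.    3.] [127. 219.]
```

View pics/top0.png

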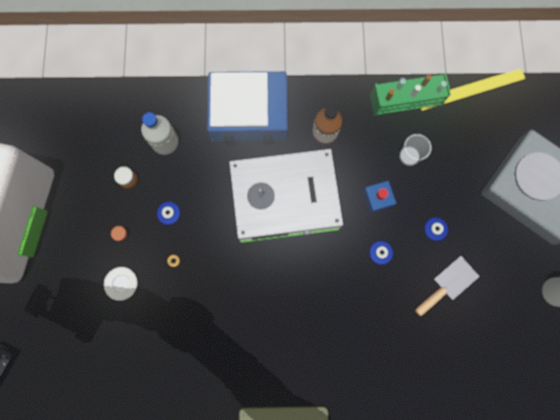

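```bash
python3 - <<'E'
from h import *
s=env.snapshot("top"); s["R"]=np.asarray(s["R"]);s["t"]=np.asarray(s["t"])
def ctr(P): 
    (c,r,a)=cv2.minAreaRect(P[:,:2].astype(np.float32)); return np.round(c,1),np.round(r,1),round(a,1)
P=cloud(s)
m=P[(abs(P[:,2]-70)<4)&(abs(P[:,0]-594)<180)&(abs(P[:,1]+11)<180)]
print("cover",ctr(m),np.median(m[:,2]))
m=P[(P[:,2]>80)&(abs(P[:,0]-594)<140)&(abs(P[:,1]+11)<140)]
print("spindle",len(m),ctr(m) if len(m) else 0, np.round(m[:20]))
m=P[(abs(P[:,2]-40)<5)&(abs(P[:,0]-596)<60)&(abs(P[:,1]+245)<60)]; print("stand",ctr(m))
m=P[(P[:,2]>58)&(P[:,2]<80)&(abs(P[:,0]-596)<40)&(abs(P[:,1]+245)<40)]; print("pinhead",ctr(m),np.median(m[:,2]))
for x,y in((517,-392),(458,-255),(566,280),(445,266)):
    d=P[(np.hypot(P[:,0]-x,P[:,1]-y)<42)]; 
    a=d[(d[:,2]>2.5)]; b=d[d[:,2]>9.5]
    print((x,y),cv2.minEnclosingCircle(a[:,:2].astype(np.float32)),ctr(b),np.median(b[:,2]))
E
python3 - <<'E'
import cv2
i=cv2.imread("pics/top0.png"); cv2.imwrite("pics/top0c.png",cv2.resize(i[110:300,210:400],None,fx=3,fy=3,interpolation=2))
E
```

```text
cover (array([632.7,   3.7]), array([268.2, 315.8]), 2.3) 69.76143090501901
spindle 31 (array([594.1,  47.6]), array([7.7, 8.6]), 34.3) [[597.  49. 129.]
 [598.  47. 127.]
 [598.  45. 127.]
 [595.  52. 129.]
 [595.  49. 130.]
 [595.  47. 131.]
 [594.  45. 132.]
 [594.  52. 124.]
 [592.  49. 134.]
 [592.  47. 132.]
 [593.  45. 130.]
 [595.  43. 120.]
 [593.  52. 117.]
 [591.  50. 126.]
 [591.  47. 127.]
 [592.  45. 124.]
 [594.  43. 113.]
 [591.  50. 115.]
 [590.  48. 120.]
 [591.  45. 115.]]
stand (array([ 599.3, -249.1]), array([60.5, 61.4]), 15.8)
pinhead (array([ 598.7, -248.2]), array([22.1, 23.3]), 1.3) 65.14456940662218
(517, -392) ((516.6066284179688, -391.75634765625), 41.535518646240234) (array([ 523.8, -395.9]), array([41.7, 36.3]), 79.3) 13.697997863434429
(458, -255) ((457.3655700683594, -254.6535186767578), 41.44666290283203) (array([ 455.6, -248.4]), array([43.7, 37.2]), 30.7) 13.11593027346667
(566, 280) ((566.42138671875, 280.2391357421875), 41.46181869506836) (array([562.7, 284.7]), array([24.8, 38.8]), 76.7) 13.462828003837199
(445, 266) ((444.71087646484375, 266.09698486328125), 41.382225036621094) (array([446.6, 265.8]), array([25.6, 26. ]), 58.3) 14.772324637585552
```

View pics/top0c.png

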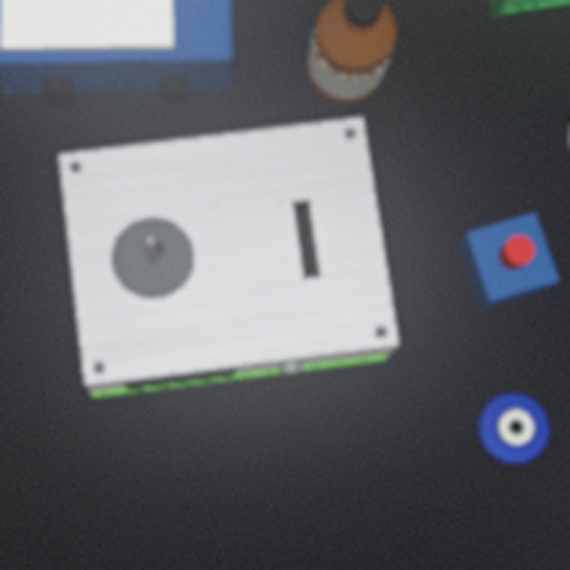

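The top view shows the mixer with spindle near (261,195) and slot near (312,189), and the pin in its stand at (382,194). Three discs are at (381,253), (436,229) and (168,213), and the nut is at (173,261). Next I'll refine these in pixels.

```bash
cat >> h.py <<'E'
def ray(s,u,v,z):
    d=s["R"].T@np.array([(u-s["cx"])/s["fx"],(v-s["cy"])/s["fy"],1.]); o=-s["R"].T@s["t"]
    return o+d*(z-o[2])/d[2]
def snap(c):
    s=env.snapshot(c); s["R"]=np.asarray(s["R"]);s["t"]=np.asarray(s["t"]); return s
def blob(s,m,u0,v0,r,z,W=None):
    """weighted centroid of mask m within r px of (u0,v0), on plane z"""
    v,u=np.nonzero(m); k=np.hypot(u-u0,v-v0)<r; u,v=u[k],v[k]
    if len(u)==0: return None
    return np.round(ray(s,u.mean(),v.mean(),z),1),len(u)
def masks(s):
    h=cv2.cvtColor(s["pixels"],cv2.COLOR_BGR2HSV).astype(int); H,S,V=h[...,0],h[...,1],h[...,2]
    return dict(white=(S<70)&(V>130),blue=(H>100)&(H<130)&(S>130)&(V>70),red=((H<8)|(H>172))&(S>130)&(V>80),brass=(H>8)&(H<30)&(S>90)&(V>90),dark=(V<100))
def discs(s,P):
    M=masks(s)
    for x,y in P:
        u,v=proj(s,(x,y,8)); a=blob(s,M["blue"]|M["white"],u,v,18,5); b=blob(s,M["white"],u,v,10,14)
        print("disc flange",a,"hub",b)
E
python3 - <<'E'
from h import *
s=snap("top"); M=masks(s)
discs(s,((517,-392),(458,-255),(566,280)))
u,v=proj(s,(446,266,8)); print("nut",blob(s,M["brass"],u,v,12,14))
u,v=proj(s,(598,-248,66)); print("head",blob(s,M["red"],u,v,12,64)); print("stand",blob(s,M["blue"]|M["red"],u,v,25,45))
g=cv2.cvtColor(s["pixels"],cv2.COLOR_BGR2GRAY)
m=(g>130).astype(np.uint8); n,l,stt,c=cv2.connectedComponentsWithStats(m); k=l[210,290]; 
hull=cv2.convexHull(np.argwhere(l==k)[:,::-1].astype(np.float32)); 
pts=np.array([ray(s,*p[0],70)[:2] for p in hull],np.float32); r=cv2.minAreaRect(pts); print("cover",r)
d=np.argwhere(g[168:212,300:326]<110)[:,::-1]+[300,168]
q=np.array([ray(s,*p,70)[:2] for p in d],np.float32); print("slot",cv2.minAreaRect(q),q.mean(0))
for t in (62,): 
  sub=g[180:200,250:272]; print("spindle px"); print(sub[::1].tolist() if 0 else np.unravel_index(sub.argmax(),sub.shape))
cc=(g<130)&(g>60); dd=np.argwhere(cc[175:216,240:282])[:,::-1]+[240,175]; q=np.array([ray(s,*p,70)[:2] for p in dd],np.float32); print("grey disk",cv2.minEnclosingCircle(q),q.mean(0))
E
```

```text
disc flange (array([ 519.1, -392.4,    5. ]), 417) hub (array([ 518.9, -392.8,   14. ]), 107)
disc flange (array([ 460.8, -250.2,    5. ]), 429) hub (array([ 461.3, -250.1,   14. ]), 111)
disc flange (array([568.3, 283.6,   5. ]), 409) hub (array([568.2, 283.8,  14. ]), 103)
nut (array([447.2, 265.9,  14. ]), 125)
head (array([ 598.6, -247.6,   64. ]), 71)
stand (array([ 596.8, -247.8,   45. ]), 541)
cover ((598.272216796875, -12.3341064453125), (202.46868896484375, 253.73899841308594), 6.604573726654053)
slot ((609.215087890625, -76.13541412353516), (58.20008087158203, 8.503413200378418), 6.689781188964844) [609.1186  -76.13238]
spindle px
(np.int64(4), np.int64(21))
grey disk ((595.7373657226562, 48.33704376220703), 29.862089157104492) [595.31946  48.79421]
```

```bash
cat > go.py <<'E'
import sys; from h import *
from scipy.spatial.transform import Rotation as Ro
# go.py x y z [jawyaw deg]: tool-frame shift needed (after twist done), shortest twist
s=env.sense(); q=s["tool_rot"]; R=Ro.from_quat([q[1],q[2],q[3],q[0]])
x,y,z=map(float,sys.argv[1:4]); ty=R.as_matrix()[:,1]; yaw=np.degrees(np.arctan2(ty[1],ty[0])); tw=0
if len(sys.argv)>4:
    tw=-((float(sys.argv[4])-yaw+90)%180-90)
R2=R*Ro.from_euler("z",tw,degrees=True)
print("pos",np.round(s["position"],1),"yaw",round(yaw,1),"grip",round(s["grip_width"],1),"F",np.round(s["ft_force"],1),"j7",round(s["joint_positions"][6],2),"t",s["time_s"])
print("twist",round(tw,1),"then shift",np.round(R2.inv().apply(np.array([x,y,z])-s["position"]),1))
E
python3 -m pendant '[[[0,0,0,-8.2],[0,0,0,-8.2],[0,0,0,-8.2],[0,0,0,-8.2],[-12.6,-46.6,0,0],[-12.6,-46.6,0,0],[-12.6,-46.6,0,0],[-12.6,-46.6,0,0]]]' 60 20
python3 -m pendant '[[[-12.6,-46.6,0,0],[-12.6,-46.6,0,0],[-12.6,-46.6,0,0],[-12.6,-46.6,0,0],[-12.6,-46.6,0,0],[-12.6,-46.6,0,0],[-12.6,-46.6,0,0],[-12.6,-46.6,0,0]]]'
python3 go.py 598.6 -247.7 100 96.6
```

```text
time_s: 2.0
position: [348.6, 379.2, 238.8]
tool_rot: [0.0, -0.057, 0.998, 0.0]
ft_force: [1.3, -0.5, 0.4]
grip_width: 67.3
time_s: 2.8
position: [491.1, 20.0, 238.9]
tool_rot: [0.0, -0.057, 0.998, 0.0]
ft_force: [0.7, 0.7, -0.3]
grip_width: 67.4
pos [491.1  20.  238.9] yaw 96.5 grip 67.4 F [ 0.7  0.7 -0.3] j7 1.2 t 2.8
twist -0.1 then shift [ -75.9 -278.2  139. ]
```

```bash
python3 -m pendant '[[[-12.6,-46.4,15,0],[-12.6,-46.4,15,0],[-12.6,-46.4,15,0],[-12.6,-46.4,15,0],[-12.6,-46.4,15,0],[-12.6,-46.4,15,0],[0,0,10,0],[0,0,0,0]]]'
python3 go.py 598.6 -247.7 43 96.6
```

```text
time_s: 3.6
position: [595.0, -245.1, 137.4]
tool_rot: [-0.002, -0.055, 0.998, 0.001]
ft_force: [-0.9, 0.5, 0.8]
grip_width: 67.3
pos [ 595.  -245.1  137.4] yaw 96.4 grip 67.3 F [-0.9  0.5  0.8] j7 1.63 t 3.6
twist -0.2 then shift [-3.5 -3.1 94.3]
```

```bash
python3 -m pendant '[[[-2,-1.5,15,0],[0,0,20,0],[0,0,20,0],[0,0,20,0],[0,0,0,0]]]'
python3 go.py 598.6 -247.7 43 96.6
```

```text
time_s: 4.1
position: [596.8, -242.7, 62.0]
tool_rot: [-0.002, -0.058, 0.998, 0.001]
ft_force: [-0.5, -0.5, -0.2]
grip_width: 67.6
pos [ 596.8 -242.7   62. ] yaw 96.7 grip 67.6 F [-0.5 -0.5 -0.2] j7 1.59 t 4.1
twist 0.1 then shift [-1.3 -5.2 19. ]
```

```bash
python3 -m pendant '[[[-1.3,-5.2,10,0],[0,0,9,0],[0,0,0,0],[0,0,0,0]]]'
python3 go.py 598.6 -247.7 43 96.6
```

```text
time_s: 4.5
position: [600.5, -250.3, 45.5]
tool_rot: [0.0, -0.057, 0.998, 0.0]
ft_force: [-0.3, -0.2, 0.7]
grip_width: 67.3
pos [ 600.5 -250.3   45.5] yaw 96.5 grip 67.3 F [-0.3 -0.2  0.7] j7 1.59 t 4.5
twist -0.1 then shift [1.6 2.8 2.5]
```

```bash
python3 -m pendant '[[[0,0,0,0],[0,0,0,0]]]'; python3 -m pendant '[[[1.5,2.5,2.5,0],[0,0,0,0],[0,0,0,0]]]'
python3 go.py 598.6 -247.7 43 96.6
```

```text
time_s: 4.7
position: [600.7, -250.4, 45.9]
tool_rot: [0.0, -0.057, 0.998, -0.0]
ft_force: [-0.3, -0.2, -0.7]
grip_width: 67.0
time_s: 5.0
position: [598.5, -247.9, 42.8]
tool_rot: [-0.0, -0.057, 0.998, 0.0]
ft_force: [0.7, 0.4, 0.3]
grip_width: 67.3
pos [ 598.5 -247.9   42.8] yaw 96.5 grip 67.3 F [0.7 0.4 0.3] j7 1.58 t 5.0
twist -0.1 then shift [-0.1  0.2 -0.2]
```

```bash
python3 -m pendant '[[[0,0,0,0],[0,0,0,0],[0,0,0,0],[0,0,0,0],[0,0,0,0],[0,0,0,0],[0,0,0,0],[0,0,0,0]]]' 255 30; python3 go.py 598.6 -247.7 43 96.6
python3 - <<'E'
from h import *
s=snap("top");M=masks(s);cv2.imwrite("pics/g1.png",cv2.resize(s["pixels"][140:260,330:450],None,fx=4,fy=4))
u,v=proj(s,(598,-248,66)); print("head",blob(s,M["red"],u,v,12,64))
E
```

```text
time_s: 5.8
position: [598.7, -248.1, 42.9]
tool_rot: [0.0, -0.057, 0.998, -0.0]
ft_force: [-0.2, -0.5, -0.4]
grip_width: 22.9
pos [ 598.7 -248.1   42.9] yaw 96.5 grip 22.9 F [-0.2 -0.5 -0.4] j7 1.58 t 5.8
twist -0.1 then shift [ 0.   0.4 -0.1]
head None
```

```bash
python3 -m pendant '[[[0,0,-15,0],[0,0,-25,0],[0,0,-25,0],[0,0,-20,0],[0,0,0,0],[0,0,0,0]]]'; python3 go.py 591.3 -78.2 125 96.6
```

```text
time_s: 6.45
position: [598.5, -248.0, 128.2]
tool_rot: [0.0, -0.057, 0.998, -0.0]
ft_force: [-0.2, 0.4, -1.0]
grip_width: 23.4
pos [ 598.5 -248.   128.2] yaw 96.5 grip 23.4 F [-0.2  0.4 -1. ] j7 1.63 t 6.45
twist -0.1 then shift [-12.4 169.5   3.2]
```

```bash
python3 -m pendant '[[[-2.4,34.5,0,0],[-5,45,0,0],[-5,45,0,0],[0,45,0,0],[0,0,0,0],[0,0,0,0],[0,0,0,0]]]'; python3 go.py 591.3 -78.2 105 96.6
python3 - <<'E'
from h import *
for c in("top","scene"):
    s=snap(c);u,v=map(int,proj(s,(600,-70,80)));cv2.imwrite(f"pics/{c}1.png",cv2.resize(s["pixels"][v-60:v+60,u-60:u+60],None,fx=4,fy=4,interpolation=2))
E
cd pics; python3 -c "
import cv2,numpy as np
cv2.imwrite('both1.png',np.hstack([cv2.imread('top1.png'),cv2.imread('scene1.png')])[:,:800*2:1][:, :960])
i=cv2.imread('both1.png');cv2.imwrite('both1.png',cv2.resize(i,(800,400)))"
```

```text
time_s: 7.15
position: [591.1, -80.2, 126.9]
tool_rot: [-0.001, -0.056, 0.998, -0.001]
ft_force: [-0.3, -0.7, -1.0]
grip_width: 23.4
pos [591.1 -80.2 126.9] yaw 96.4 grip 23.4 F [-0.3 -0.7 -1. ] j7 1.35 t 7.15
twist -0.2 then shift [-0.5  2.  21.9]
```

View pics/both1.png

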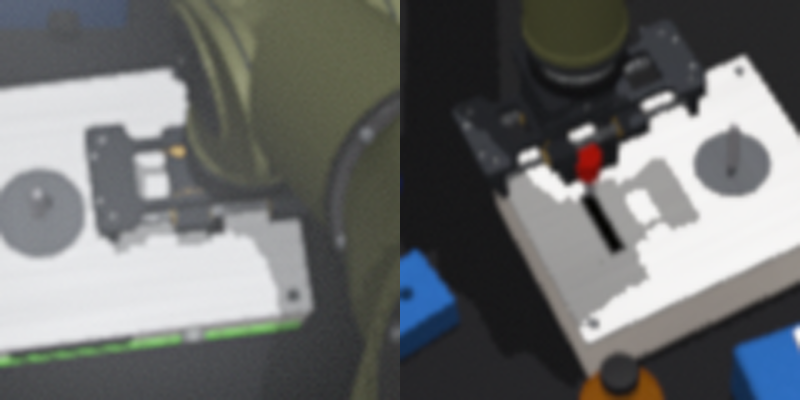

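The scene view shows the pin held upright, head at about (588,162), over the near end of the slot. The slot runs from about (585,195) to (620,250) in the crop. I'll lower it to touch.

```bash
python3 -m pendant '[[[-0.5,2,10,0],[0,0,10,0],[0,0,0,0],[0,0,0,0],[0,0,0,0]]]'; python3 go.py 591.3 -78.2 105 96.6;python3 -m pendant '[[[0,0,3,0],[0,0,3,0],[0,0,3,0],[0,0,0,0],[0,0,0,0]]]'; python3 go.py 591.3 -78.2 95 96.6
```

```text
time_s: 7.75
position: [592.1, -76.2, 107.9]
tool_rot: [0.0, -0.057, 0.998, 0.0]
ft_force: [0.1, -0.8, -0.8]
grip_width: 22.7
pos [592.1 -76.2 107.9] yaw 96.5 grip 22.7 F [ 0.1 -0.8 -0.8] j7 1.33 t 7.75
twist -0.1 then shift [ 1.1 -1.9  2.9]
time_s: 8.25
position: [591.9, -76.3, 98.7]
tool_rot: [-0.0, -0.057, 0.998, -0.0]
ft_force: [-0.5, -0.6, -0.6]
grip_width: 23.3
pos [591.9 -76.3  98.7] yaw 96.5 grip 23.3 F [-0.5 -0.6 -0.6] j7 1.32 t 8.25
twist -0.1 then shift [ 0.8 -1.8  3.7]
```

```bash
python3 -m pendant '[[[0,-1.7,0,0],[0,0,2,0],[0,0,2,0],[0,0,2,0],[0,0,0,0],[0,0,0,0]]]'; python3 go.py 591.3 -78.2 95 96.6
```

```text
time_s: 8.85
position: [593.0, -77.9, 94.5]
tool_rot: [0.001, -0.057, 0.998, -0.0]
ft_force: [-2.9, 0.0, 10.7]
grip_width: 23.6
pos [593.  -77.9  94.5] yaw 96.5 grip 23.6 F [-2.9  0.  10.7] j7 1.32 t 8.85
twist -0.1 then shift [ 1.7 -0.1 -0.5]
```

```bash
for k in 1; do python3 -m pendant '[[[-2,0,0,0],[-2,0,0,0],[0,0,0,0]]]'; python3 -m pendant '[[[-2,0,0,0],[-2,0,0,0],[0,0,0,0]]]';python3 -m pendant '[[[-2,0,0,0],[-2,0,0,0],[0,0,0,0]]]'; done | grep -v rot
```

```text
time_s: 9.15
position: [595.8, -77.6, 94.2]
ft_force: [-4.4, -0.7, 12.0]
grip_width: 23.5
time_s: 9.45
position: [599.2, -77.2, 93.7]
ft_force: [-3.3, -0.8, 9.3]
grip_width: 22.8
time_s: 9.75
position: [603.0, -76.8, 93.3]
ft_force: [-2.9, -0.3, 7.4]
grip_width: 22.9
```

```bash
for k in 1; do python3 -m pendant '[[[-2,0,0.5,0],[-2,0,0,0],[0,0,0,0]]]'; python3 -m pendant '[[[-2,0,0,0],[-2,0,0,0],[0,0,0,0]]]';python3 -m pendant '[[[-2,0,0,0],[-2,0,0,0],[0,0,0,0]]]'; done | grep -v rot
```

```text
time_s: 10.05
position: [607.1, -76.3, 92.8]
ft_force: [-2.8, 0.9, 6.8]
grip_width: 23.1
time_s: 10.35
position: [611.1, -75.9, 92.8]
ft_force: [-1.9, 0.0, 6.6]
grip_width: 22.7
time_s: 10.65
position: [615.1, -75.5, 92.8]
ft_force: [-2.4, -1.0, 5.3]
grip_width: 23.2
```

```bash
for k in 1; do python3 -m pendant '[[[-2,0,0.5,0],[-2,0,0,0],[0,0,0,0]]]'; python3 -m pendant '[[[-2,0,0,0],[-2,0,0.3,0],[0,0,0,0]]]';python3 -m pendant '[[[-2,0,0,0],[-1.5,0,0,0],[0,0,0,0]]]'; done | grep -v rot
```

```text
time_s: 10.95
position: [619.1, -75.0, 92.3]
ft_force: [-3.4, 0.1, 5.1]
grip_width: 23.0
time_s: 11.25
position: [623.0, -74.6, 92.0]
ft_force: [-2.8, -0.2, 7.0]
grip_width: 22.9
time_s: 11.55
position: [626.5, -74.2, 92.0]
ft_force: [-3.1, -0.6, 6.3]
grip_width: 22.9
```

```bash
for k in 1; do python3 -m pendant '[[[-2,0,0,0],[-2,0,0,0],[0,0,0,0]]]'; python3 -m pendant '[[[-2,0,0,0],[-2,0,0,0],[0,0,0,0]]]'; done | grep -v rot
python3 - <<'E'
from h import *
s=snap("scene");u,v=map(int,proj(s,(630,-74,80)));cv2.imwrite(f"pics/s2.png",cv2.resize(s["pixels"][v-40:v+40,u-40:u+40],None,fx=6,fy=6,interpolation=2))
m=masks(s)["red"]; print(blob(s,m,u,v,20,85)); y,x=np.nonzero(m); k=np.hypot(x-u,y-v)<25; print(cv2.minAreaRect(np.c_[x[k],y[k]].astype(np.float32)))
E
```

```text
time_s: 11.85
position: [630.6, -73.7, 92.0]
ft_force: [-2.2, -0.6, 4.7]
grip_width: 22.8
time_s: 12.15
position: [635.8, -72.7, 91.4]
ft_force: [-0.1, 0.4, -1.1]
grip_width: 23.1
(array([628.4, -66.4,  85. ]), 56)
((263.5, 234.5), (9.0, 7.0), 90.0)
```

View pics/s2.png

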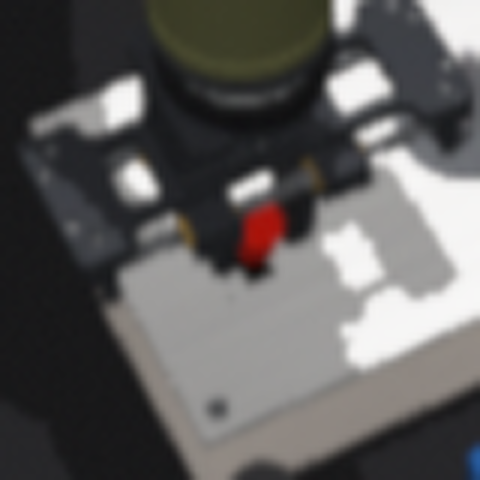

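The red head at about (262,235) looks slightly tilted. The force has just vanished at the far end, so the tip has probably fallen into the hole's chamfer. I'll press down gently to see.

```bash
python3 -m pendant '[[[0,0,2,0],[0,0,2,0],[0,0,0,0],[0,0,0,0]]]';python3 go.py 609 -76 75 96.6
```

```text
time_s: 12.6
position: [635.8, -73.0, 87.4]
tool_rot: [0.0, -0.057, 0.998, 0.0]
ft_force: [2.5, -0.9, -1.0]
grip_width: 23.3
pos [635.8 -73.   87.4] yaw 96.5 grip 23.3 F [ 2.5 -0.9 -1. ] j7 1.35 t 12.6
twist -0.1 then shift [27.   0.1 12.4]
```

```bash
python3 -m pendant '[[[0,0,2,0],[0,0,2,0],[0,0,2,0],[0,0,0,0],[0,0,0,0]]]';python3 go.py 609 -76 75 96.6
```

```text
time_s: 13.1
position: [635.6, -73.0, 81.5]
tool_rot: [0.0, -0.057, 0.998, 0.0]
ft_force: [2.3, -0.7, -0.7]
grip_width: 23.1
pos [635.6 -73.   81.5] yaw 96.5 grip 23.1 F [ 2.3 -0.7 -0.7] j7 1.34 t 13.1
twist -0.1 then shift [26.8  0.1  6.4]
```

```bash
python3 -m pendant '[[[0,0,0,0],[0,0,0,0],[0,0,0,0],[0,0,0,0]]]' 120; python3 -m pendant '[[[0,0,-25,0],[0,0,-45,0],[0,0,-30,0],[0,-40,-20,0],[0,-40,0,0],[0,-40,0,0],[0,0,0,0]]]'
python3 - <<'E'
from h import *
out=[]
for c in("top","scene"):
    s=snap(c);u,v=map(int,proj(s,(620,-70,80)));out.append(cv2.resize(s["pixels"][v-40:v+40,u-40:u+40],None,fx=5,fy=5,interpolation=2))
    m=masks(s)["red"]; print(blob(s,m,u,v,20,85))
    P=cloud(s,m); P=P[np.hypot(P[:,0]-620,P[:,1]+74)<40]; print(np.round(P.min(0)),np.round(P.max(0)),np.round(np.median(P,0)))
cv2.imwrite("pics/b3.png",np.hstack(out))
E
```

```text
time_s: 13.5
position: [635.0, -72.9, 81.5]
tool_rot: [-0.0, -0.057, 0.998, 0.0]
ft_force: [-0.6, -0.1, -0.4]
grip_width: 46.5
time_s: 14.2
position: [647.9, -201.8, 201.1]
tool_rot: [-0.001, -0.052, 0.999, -0.003]
ft_force: [-0.4, -1.1, -0.9]
grip_width: 46.6
(array([628.4, -74.8,  85. ]), 41)
[616. -80.  93.] [633. -66. 100.] [626. -73.  96.]
(array([628.8, -74.8,  85. ]), 72)
[600. -85.  68.] [642. -65. 100.] [634. -76.  94.]
```

View pics/b3.png

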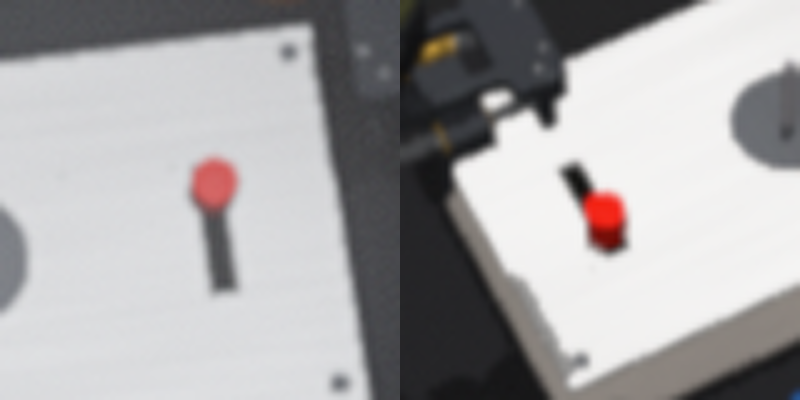

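The pin is home: its head top reads z≈96, and it sits at the far end of the slot at (214,183) in the top crop. Discs next.

```bash
cat > chk.py <<'E'
from h import *
s=snap("top");M=masks(s)
discs(s,((519,-392.5),(461,-250),(568,283.7)))
u,v=proj(s,(446,266,8)); print("nut",blob(s,M["brass"],u,v,12,14))
E
python3 chk.py; python3 go.py 461 -250.2 60 96.6
```

```text
disc flange (array([ 513. , -372.3,    5. ]), 96) hub None
disc flange (array([ 460.9, -250.6,    5. ]), 366) hub (array([ 461.4, -251.2,   14. ]), 74)
disc flange (array([568.3, 283.5,   5. ]), 409) hub (array([568.2, 283.8,  14. ]), 103)
nut (array([447.2, 265.9,  14. ]), 125)
pos [ 648.7 -191.3  201.3] yaw 96.5 grip 46.9 F [ 0.5  0.7 -0.4] j7 1.6 t 14.35
twist -0.1 then shift [193.2 -37.1 141.3]
```

```bash
python3 -m pendant '[[[38.6,-7.4,20,0],[38.6,-7.4,20,0],[38.6,-7.4,20,0],[38.6,-7.4,20,0],[38.8,-7.4,20,0],[0,0,40,0],[0,0,0,0],[0,0,0,0]]]' 60; python3 -m pendant '[[[0,0,0,0],[0,0,0,0]]]'; python3 go.py 461 -250.4 7 96.6
```

```text
time_s: 15.15
position: [462.6, -248.9, 61.9]
tool_rot: [0.0, -0.058, 0.998, 0.001]
ft_force: [0.9, 0.3, 0.6]
grip_width: 67.0
time_s: 15.35
position: [463.2, -250.5, 63.1]
tool_rot: [0.002, -0.057, 0.998, -0.0]
ft_force: [-0.2, 0.4, 0.6]
grip_width: 67.6
pos [ 463.2 -250.5   63.1] yaw 96.6 grip 67.6 F [-0.2  0.4  0.6] j7 1.53 t 15.35
twist -0.0 then shift [ 2.4  0.4 56.1]
```

```bash
python3 -m pendant '[[[2,0,25,0],[0,0,20,0],[0,0,8,0],[0,0,0,0],[0,0,0,0],[0,0,0,0]]]'; python3 go.py 461 -250.4 7 96.6
```

```text
time_s: 15.95
position: [460.0, -251.3, 9.5]
tool_rot: [0.001, -0.057, 0.998, -0.0]
ft_force: [0.4, -0.1, -0.3]
grip_width: 66.9
pos [ 460.  -251.3    9.5] yaw 96.5 grip 66.9 F [ 0.4 -0.1 -0.3] j7 1.49 t 15.95
twist -0.1 then shift [-1.1  0.8  2.5]
```

```bash
python3 -m pendant '[[[-1,0.8,2.2,0],[0,0,0,0],[0,0,0,0],[0,0,0,0]]]'; python3 -m pendant '[[[0,0,0,0],[0,0,0,0],[0,0,0,0],[0,0,0,0],[0,0,0,0],[0,0,0,0]]]' 255 25;  python3 go.py 461 -250.4 107 96.6
```

```text
time_s: 16.35
position: [460.2, -250.2, 6.4]
tool_rot: [0.0, -0.057, 0.998, 0.0]
ft_force: [0.9, 0.4, 0.4]
grip_width: 67.5
time_s: 16.95
position: [460.2, -250.2, 6.3]
tool_rot: [0.0, -0.057, 0.998, 0.0]
ft_force: [-0.0, -0.0, 0.3]
grip_width: 26.0
pos [ 460.2 -250.2    6.3] yaw 96.5 grip 26.0 F [-0.  -0.   0.3] j7 1.49 t 16.95
twist -0.1 then shift [  -0.8   -0.3 -100.7]
```

```bash
python3 -m pendant '[[[0,0,-20,0],[0,0,-45,0],[0,0,-45,0],[0,0,-45,0],[0,0,0,0],[0,0,0,0]]]'; python3 go.py 594.2 48.1 145 96.6
```

```text
time_s: 17.55
position: [460.3, -250.6, 162.1]
tool_rot: [0.001, -0.057, 0.998, -0.001]
ft_force: [-0.8, 0.1, -1.4]
grip_width: 26.4
pos [ 460.3 -250.6  162.1] yaw 96.5 grip 26.4 F [-0.8  0.1 -1.4] j7 1.62 t 17.55
twist -0.1 then shift [-167.3  281.4   17. ]
```

```bash
python3 -m pendant '[[[-12.3,21.4,0,0],[-25,40,0,0],[-25,40,0,0],[-25,40,0,0],[-25,40,0,0],[-25,40,0,0],[-25,40,0,0],[-5,20,0,0]]]';python3 -m pendant '[[[0,0,0,0],[0,0,0,0],[0,0,0,0],[0,0,0,0]]]'; python3 go.py 594.2 48.1 145 96.6
python3 - <<'E'
from h import *
s=snap("scene");u,v=map(int,proj(s,(594,48,140)));cv2.imwrite("pics/s4.png",cv2.resize(s["pixels"][v-50:v+50,u-60:u+60],None,fx=5,fy=5,interpolation=2));M=masks(s)
print(blob(s,M["blue"],u,v,22,158))
E
python3 chk.py
```

```text
time_s: 18.35
position: [595.4, 54.4, 159.4]
tool_rot: [-0.0, -0.06, 0.998, 0.002]
ft_force: [0.3, 0.3, -1.2]
grip_width: 26.2
time_s: 18.75
position: [593.9, 45.8, 160.8]
tool_rot: [-0.001, -0.055, 0.998, -0.001]
ft_force: [1.1, -0.4, -0.4]
grip_width: 26.5
pos [593.9  45.8 160.8] yaw 96.3 grip 26.5 F [ 1.1 -0.4 -0.4] j7 1.17 t 18.75
twist -0.3 then shift [-0.6  2.3 15.8]
(array([611.2,  45.5, 158. ]), 84)
disc flange (array([ 519.1, -392.6,    5. ]), 412) hub (array([ 518.8, -392.7,   14. ]), 111)
disc flange (array([ 467.1, -244.4,    5. ]), 658) hub (array([ 460.8, -244.9,   14. ]), 248)
disc flange (array([568.4, 283.5,   5. ]), 411) hub (array([568.3, 283.9,  14. ]), 107)
nut (array([447.1, 265.7,  14. ]), 129)
```

View pics/s4.png

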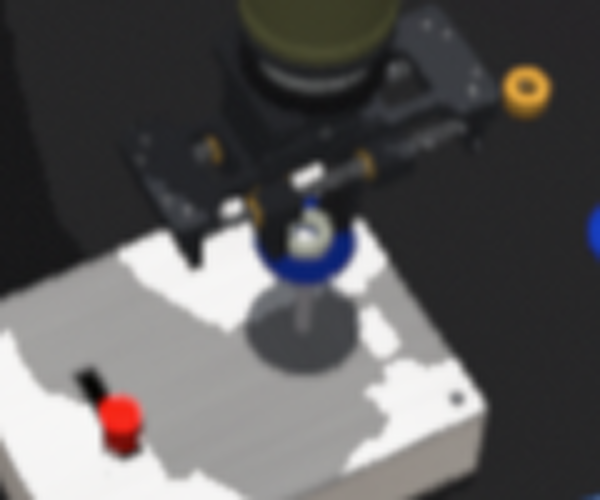

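The scene view shows the held disc at (305,245), hub up, just above the spindle. The pin at (120,420) is still home. I'll lower the disc.

```bash
python3 -m pendant '[[[-0.5,2.3,8,0],[0,0,8,0],[0,0,0,0],[0,0,0,0],[0,0,0,0],[0,0,0,0]]]'; python3 go.py 594.0 48.1 125 96.6
```

```text
time_s: 19.45
position: [594.9, 50.8, 145.6]
tool_rot: [0.0, -0.057, 0.998, 0.0]
ft_force: [-0.2, -0.6, 0.4]
grip_width: 26.3
pos [594.9  50.8 145.6] yaw 96.5 grip 26.3 F [-0.2 -0.6  0.4] j7 1.16 t 19.45
twist -0.1 then shift [ 1.2 -2.5 20.6]
```

```bash
python3 -m pendant '[[[1,-2.5,0,0],[0,0,0,0],[0,0,0,0],[0,0,5,0],[0,0,5,0],[0,0,0,0],[0,0,0,0]]]'; python3 go.py 594.0 48.1 125 96.6
```

```text
time_s: 20.15
position: [593.8, 48.1, 135.0]
tool_rot: [-0.0, -0.057, 0.998, 0.0]
ft_force: [-0.5, 0.2, -0.9]
grip_width: 26.1
pos [593.8  48.1 135. ] yaw 96.5 grip 26.1 F [-0.5  0.2 -0.9] j7 1.15 t 20.15
twist -0.1 then shift [-0.2 -0.1 10. ]
```

Disc bottom is at about z=129 with no contact forces. I'll continue down.

```bash
python3 -m pendant '[[[0,0,4,0],[0,0,4,0],[0,0,4,0],[0,0,0,0],[0,0,0,0]]]'|grep -E "pos|force";python3 -m pendant '[[[0,0,4,0],[0,0,4,0],[0,0,0,0],[0,0,0,0]]]'|grep -E "pos|force"
```

```text
position: [593.9, 48.1, 123.2]
ft_force: [-0.2, 0.2, -0.3]
position: [593.9, 48.1, 115.2]
ft_force: [-0.4, 0.5, -0.9]
```

```bash
python3 -m pendant '[[[0,0,10,0],[0,0,10,0],[0,0,10,0],[0,0,5,0],[0,0,0,0],[0,0,0,0],[0,0,0,0]]]'|grep -E "pos|force";python3 -m pendant '[[[0,0,0,0],[0,0,0,0],[0,0,0,0]]]' 60|grep -E "pos|force|wid"; python3 -m pendant '[[[0,0,-20,0],[0,0,-30,0],[0,0,-35,0],[0,0,0,0],[0,0,0,0]]]'|grep -E "pos|force|wid"; python3 go.py 518.8 -392.6 165 96.6; python3 go.py 568.2 283.7 165 96.6
```

```text
position: [594.3, 48.2, 80.7]
ft_force: [0.1, -0.8, -0.8]
position: [594.2, 48.1, 80.7]
ft_force: [-0.0, -0.0, -0.4]
grip_width: 48.3
position: [594.3, 48.0, 166.0]
ft_force: [-0.1, 0.0, -0.8]
grip_width: 67.6
pos [594.3  48.  166. ] yaw 96.5 grip 67.6 F [-0.1  0.  -0.8] j7 1.17 t 22.55
twist -0.1 then shift [ 125.7 -429.     0.8]
pos [594.3  48.  166. ] yaw 96.5 grip 67.6 F [-0.1  0.  -0.8] j7 1.17 t 22.55
twist -0.1 then shift [ -1.1 237.1   1. ]
```

```bash
python3 -m pendant '[[[0,27,0,0],[0,40,0,0],[0,45,0,0],[0,45,25,0],[-1,40,25,0],[0,30,25,0],[0,10,25,0],[0,0,0,0]]]'|grep -E "pos|force|wid"; python3 -m pendant '[[[0,0,0,0],[0,0,0,0],[0,0,0,0],[0,0,0,0],[0,0,0,0]]]' |grep tim; python3 go.py 568.2 283.7 7 96.6
```

```text
position: [564.0, 283.5, 61.5]
ft_force: [-0.6, 0.7, 1.1]
grip_width: 67.3
time_s: 23.85
pos [568.8 282.   66.9] yaw 96.5 grip 67.4 F [-0.7  1.2  0.4] j7 0.8 t 23.85
twist -0.1 then shift [ 0.5  1.8 59.9]
```

```bash
python3 - <<'E'
from h import *
out=[]
for c in("scene","top"):
    s=snap(c);u,v=map(int,proj(s,(594,48,80)));out.append(cv2.resize(s["pixels"][v-40:v+40,u-40:u+40],None,fx=5,fy=5,interpolation=2));M=masks(s)
    print(blob(s,M["blue"]|0,u,v,16,75))
cv2.imwrite("pics/s5.png",np.hstack(out))
E
python3 chk.py
```

```text
(array([603.1,  46.6,  75. ]), 165)
(array([593.2,  55.6,  75. ]), 123)
disc flange (array([ 519.2, -392.3,    5. ]), 421) hub (array([ 518.9, -392.8,   14. ]), 108)
disc flange None hub None
disc flange (array([570.3, 303.1,   5. ]), 70) hub (array([572.6, 287.4,  14. ]), 23)
nut None
```

View pics/s5.png

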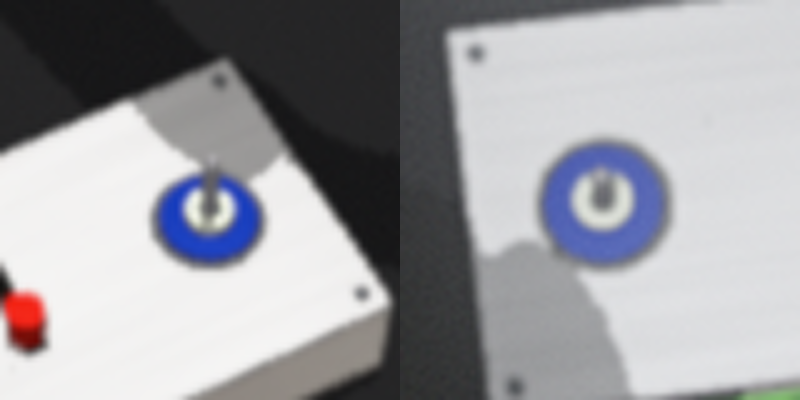

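The first disc lies flat on the cover around the spindle, at (603,203) in the top crop. I'll pick up the second.

```bash
python3 -m pendant '[[[0.5,1.7,25,0],[0,0,20,0],[0,0,10,0],[0,0,0,0],[0,0,0,0],[0,0,0,0],[0,0,0,0]]]'|grep force; python3 go.py 568.2 283.7 6.5 96.6
```

```text
ft_force: [0.1, -0.4, 1.0]
pos [568.2 284.4  12.1] yaw 96.5 grip 67.5 F [ 0.1 -0.4  1. ] j7 0.78 t 24.7
twist -0.1 then shift [ 0.1 -0.7  5.6]
```

```bash
python3 -m pendant '[[[0,-0.6,5.5,0],[0,0,0,0],[0,0,0,0]]]'|grep force; python3 -m pendant '[[[0,0,0,0],[0,0,0,0],[0,0,0,0],[0,0,0,0],[0,0,0,0],[0,0,0,0]]]' 255 25;  python3 -m pendant '[[[0,0,-20,0],[0,0,-45,0],[0,0,-45,0],[0,0,-45,0],[0,0,-10,0],[0,0,0,0],[0,0,0,0]]]'; python3 go.py 594.6 48.1 170 96.6
```

```text
ft_force: [-0.5, 0.5, 0.4]
time_s: 25.6
position: [567.6, 283.5, 5.6]
tool_rot: [0.0, -0.057, 0.998, 0.0]
ft_force: [-0.4, 0.1, 0.7]
grip_width: 26.8
time_s: 26.3
position: [566.8, 282.7, 169.2]
tool_rot: [-0.001, -0.057, 0.998, -0.001]
ft_force: [-0.9, 0.3, -1.0]
grip_width: 26.4
pos [566.8 282.7 169.2] yaw 96.5 grip 26.4 F [-0.9  0.3 -1. ] j7 0.85 t 26.3
twist -0.1 then shift [  -0.7 -236.2   -0.5]
```

```bash
python3 -m pendant '[[[0,-26,0,0],[0,-40,0,0],[0,-45,0,0],[0,-45,0,0],[0,-40,0,0],[0,-30,0,0],[0,-10,0,0],[0,0,0,0]]]'|grep force; python3 -m pendant '[[[0,0,0,0],[0,0,0,0],[0,0,10,0],[0,0,10,0],[0,0,0,0],[0,0,0,0],[0,0,0,0]]]' |grep tim; python3 go.py 594.2 48.1 130 96.6
```

```text
ft_force: [-0.0, 1.3, -0.9]
time_s: 27.8
pos [594.5  49.1 150.6] yaw 96.5 grip 26.3 F [-0.2 -0.1 -0.4] j7 1.16 t 27.8
twist -0.1 then shift [ 0.5 -0.9 20.6]
```

```bash
python3 -m pendant '[[[0.3,-0.9,5,0],[0,0,5,0],[0,0,5,0],[0,0,0,0],[0,0,0,0]]]'|grep -E "pos|force";python3 -m pendant '[[[0,0,5,0],[0,0,5,0],[0,0,5,0],[0,0,0,0],[0,0,0,0]]]'|grep -E "pos|force"
```

```text
position: [594.1, 48.1, 135.3]
ft_force: [0.3, -0.1, 0.5]
position: [594.1, 48.0, 120.4]
ft_force: [0.6, 0.1, 0.3]
```

```bash
python3 -m pendant '[[[0,0,10,0],[0,0,10,0],[0,0,6,0],[0,0,0,0],[0,0,0,0],[0,0,0,0]]]'|grep -E "pos|force";python3 -m pendant '[[[0,0,0,0],[0,0,0,0],[0,0,0,0]]]' 60|grep -E "pos|force|wid"; python3 -m pendant '[[[0,0,-20,0],[0,0,-30,0],[0,0,-35,0],[0,0,0,0],[0,0,0,0]]]'|grep -E "pos|force|wid"; python3 go.py 518.9 -392.6 70 96.6;python3 chk.py
```

```text
position: [594.5, 48.1, 94.8]
ft_force: [-0.6, -0.4, -1.1]
position: [594.4, 48.1, 94.8]
ft_force: [-0.6, -0.4, -0.9]
grip_width: 48.2
position: [594.6, 48.0, 180.3]
ft_force: [-0.3, 0.1, -1.0]
grip_width: 67.4
pos [594.6  48.  180.3] yaw 96.5 grip 67.4 F [-0.3  0.1 -1. ] j7 1.18 t 30.2
twist -0.1 then shift [ 126.  -428.9  110.1]
disc flange (array([ 519.2, -392.7,    5. ]), 415) hub (array([ 518.8, -392.7,   14. ]), 111)
disc flange (array([ 452.6, -245.2,    5. ]), 690) hub (array([ 459.4, -248.5,   14. ]), 298)
disc flange None hub None
nut (array([447.2, 265.7,  14. ]), 130)
```

```bash
python3 -m pendant '[[[8,-28,0,0],[13,-44,0,0],[13,-44,0,0],[13,-44,0,0],[13,-44,0,0],[13,-44,0,0],[13,-44,10,0],[13,-44,20,0]]]'|grep force; python3 -m pendant '[[[13,-44,30,0],[10,-35,30,0],[4,-14,20,0],[0,0,0,0],[0,0,0,0],[0,0,0,0],[0,0,0,0],[0,0,0,0]]]' |grep tim; python3 go.py 518.9 -392.6 6.5 96.6
```

```text
ft_force: [1.0, -0.0, -0.2]
time_s: 31.85
pos [ 519.5 -387.5   73.4] yaw 96.6 grip 67.5 F [-0.8 -0.1 -1. ] j7 1.82 t 31.85
twist 0.0 then shift [ 1.2 -4.9 66.9]
```

```bash
python3 -m pendant '[[[0,-2,25,0],[0,0,20,0],[0,0,10,0],[0,0,0,0],[0,0,0,0],[0,0,0,0],[0,0,0,0]]]'|grep force; python3 go.py 518.9 -392.6 6.5 96.6
```

```text
ft_force: [-0.4, 0.0, -0.4]
pos [ 519.2 -390.8   18.2] yaw 96.5 grip 67.6 F [-0.4  0.  -0.4] j7 1.8 t 32.55
twist -0.1 then shift [ 0.6 -1.7 11.7]
```

Run:
```python
from h import *
out=[]
for c,p in(("scene",(519,-392,10)),("top",(594,48,80))):
    s=snap(c);u,v=map(int,proj(s,p));out.append(cv2.resize(s["pixels"][v-40:v+40,u-40:u+40],None,fx=5,fy=5,interpolation=2))
cv2.imwrite("pics/s6.png",np.hstack(out))
```

```text
(no output)
```

View pics/s6.png

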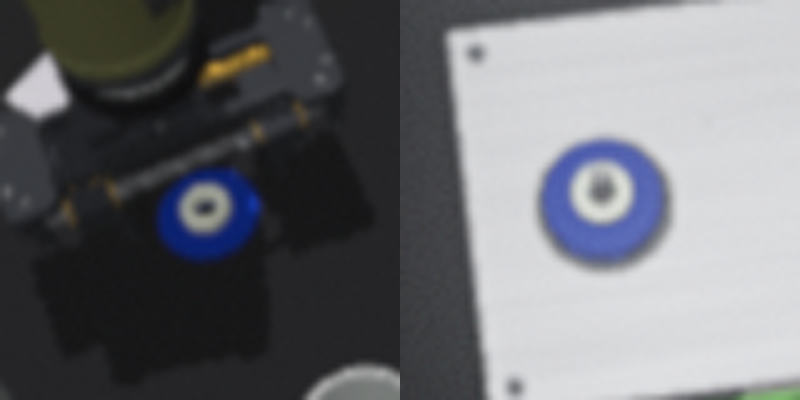

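The third disc sits between the fingers at (205,210), and two discs are stacked on the spindle in the right half. Gripping now.

```bash
python3 -m pendant '[[[0.5,-1.7,6,0],[0,0,5.7,0],[0,0,0,0],[0,0,0,0],[0,0,0,0]]]'|grep force; python3 -m pendant '[[[0,0,0,0],[0,0,0,0],[0,0,0,0],[0,0,0,0],[0,0,0,0],[0,0,0,0]]]' 255 25;  python3 -m pendant '[[[0,0,-20,0],[0,0,-45,0],[0,0,-45,0],[0,0,-45,0],[0,0,-15,0],[0,0,0,0],[0,0,0,0]]]'; python3 go.py 594.6 48.1 170 96.6
```

```text
ft_force: [0.2, -0.4, 0.5]
time_s: 33.75
position: [518.4, -392.3, 5.6]
tool_rot: [0.0, -0.057, 0.998, -0.0]
ft_force: [-0.1, 0.2, 0.0]
grip_width: 26.7
time_s: 34.45
position: [517.2, -391.9, 174.0]
tool_rot: [-0.001, -0.057, 0.998, 0.001]
ft_force: [-0.9, -0.9, -0.7]
grip_width: 26.8
pos [ 517.2 -391.9  174. ] yaw 96.5 grip 26.8 F [-0.9 -0.9 -0.7] j7 1.89 t 34.45
twist -0.1 then shift [-127.4  428.2    4.3]
```

```bash
python3 -m pendant '[[[-8,28,0,0],[-13,44,0,0],[-13,44,0,0],[-13,44,0,0],[-13,44,0,0],[-13,44,0,0],[-13,44,0,0],[-13,44,0,0]]]'|grep force; python3 -m pendant '[[[-13,44,0,0],[-9,32,0,0],[-5,16,10,0],[0,0,10,0],[0,0,0,0],[0,0,0,0],[0,0,0,0],[0,0,0,0]]]' |grep tim; python3 -m pendant '[[[0,0,0,0],[0,0,0,0]]]' |grep tim;python3 go.py 594.2 48.1 135 96.6
```

```text
ft_force: [1.0, -0.4, -0.5]
time_s: 36.05
time_s: 36.25
pos [595.1  47.  155.9] yaw 96.5 grip 27.1 F [-0.1  0.1 -0.5] j7 1.16 t 36.25
twist -0.1 then shift [ 0.8  1.2 20.9]
```

```bash
python3 -m pendant '[[[0.7,1.2,5,0],[0,0,5,0],[0,0,5,0],[0,0,5,0],[0,0,0,0],[0,0,0,0]]]'|grep -E "pos|force";python3 -m pendant '[[[0,0,5,0],[0,0,5,0],[0,0,5,0],[0,0,0,0],[0,0,0,0]]]'|grep -E "pos|force"
```

```text
position: [594.1, 48.4, 135.3]
ft_force: [-0.3, -0.3, -0.3]
position: [594.0, 48.4, 120.3]
ft_force: [0.2, -0.5, -0.6]
```

Now down to a bottom height of about 102 (it rests at 98), then release.

```bash
python3 -m pendant '[[[0,0,7,0],[0,0,5,0],[0,0,0,0],[0,0,0,0],[0,0,0,0]]]'|grep -E "pos|force";python3 -m pendant '[[[0,0,0,0],[0,0,0,0],[0,0,0,0]]]' 60|grep -E "pos|force|wid"; python3 -m pendant '[[[0,0,-20,0],[0,0,-30,0],[0,0,-25,0],[0,0,0,0],[0,0,0,0]]]'|grep -E "pos|force|wid"; python3 chk.py | tail -1; python3 go.py 447.2 265.8 70 96.6
```

```text
position: [594.2, 48.5, 108.6]
ft_force: [0.2, 0.4, -0.3]
position: [594.2, 48.5, 108.7]
ft_force: [0.6, -0.8, -0.1]
grip_width: 48.8
position: [594.2, 48.3, 183.8]
ft_force: [-0.8, -0.7, -0.8]
grip_width: 67.7
nut (array([447. , 265.8,  14. ]), 131)
pos [593.6  48.2 182.9] yaw 96.5 grip 67.6 F [-0.4 -0.2  0.2] j7 1.18 t 38.7
twist -0.1 then shift [120.3 233.  113. ]
```

```bash
python3 -m pendant '[[[16,30,0,0],[22,42,0,0],[22,42,10,0],[22,42,20,0],[22,42,25,0],[12,26,30,0],[4,9,28,0],[0,0,0,0]]]'|grep force; python3 -m pendant '[[[0,0,0,0],[0,0,0,0],[0,0,0,0],[0,0,0,0]]]' |grep tim;python3 go.py 447.1 265.8 3 96.6
python3 - <<'E'
from h import *
out=[]
for c,p in(("scene",(447,266,10)),("top",(594,48,100))):
    s=snap(c);u,v=map(int,proj(s,p));out.append(cv2.resize(s["pixels"][v-40:v+40,u-40:u+40],None,fx=5,fy=5,interpolation=2))
    M=masks(s); print(blob(s,M["brass"],u,v,12,12) if c=="scene" else 0)
cv2.imwrite("pics/s7.png",np.hstack(out))
P=cloud(s); k=P[np.hypot(P[:,0]-594.5,P[:,1]-48)<27]; print(np.percentile(k[:,2],[5,25,50,75,95]))
E
```

```text
ft_force: [-0.1, -0.8, -0.6]
time_s: 39.9
pos [452.1 262.   73.8] yaw 96.4 grip 67.1 F [ 0.2  0.1 -0.5] j7 0.63 t 39.9
twist -0.2 then shift [ 4.7  4.4 70.8]
(array([448.3, 266.4,  12. ]), 73)
0
[ 88.14813138 101.61882293 103.50324328 106.72935977 114.92203834]
```

View pics/s7.png

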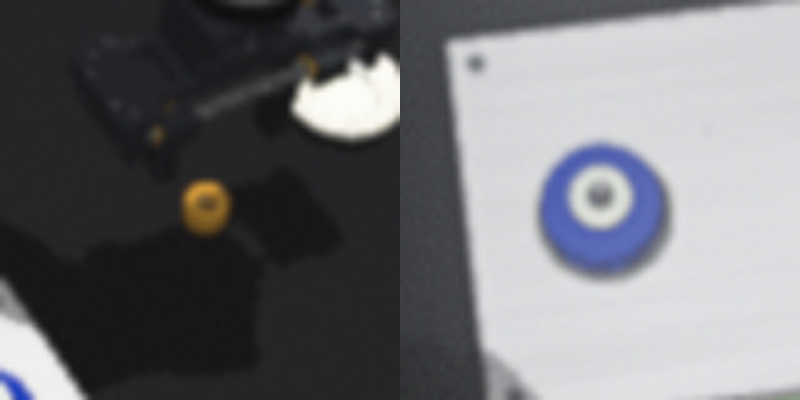

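All three discs are stacked on the spindle: the top flange is at about z=103. The nut is at (206,207) in the scene crop, unmoved.

```bash
python3 -m pendant '[[[2.5,2,25,0],[0,0,20,0],[0,0,10,0],[0,0,0,0],[0,0,0,0],[0,0,0,0],[0,0,0,0]]]'|grep force; python3 go.py 447.3 265.9 3 96.6
```

```text
ft_force: [0.2, -1.0, -0.2]
pos [448.8 264.5  18.6] yaw 96.5 grip 67.7 F [ 0.2 -1.  -0.2] j7 0.59 t 40.7
twist -0.1 then shift [ 1.3  1.5 15.6]
```

```bash
python3 -m pendant '[[[1.3,1.5,8,0],[0,0,7.5,0],[0,0,0,0],[0,0,0,0],[0,0,0,0]]]'|grep force; python3 -m pendant '[[[0,0,0,0],[0,0,0,0],[0,0,0,0],[0,0,0,0],[0,0,0,0],[0,0,0,0],[0,0,0,0]]]' 255 60;  python3 -m pendant '[[[0,0,-20,0],[0,0,-45,0],[0,0,-45,0],[0,0,-45,0],[0,0,-15,0],[0,0,0,0],[0,0,0,0]]]'; python3 go.py 594.6 48.1 160 96.6
```

```text
ft_force: [-0.0, 0.2, 0.9]
time_s: 41.9
position: [446.9, 265.7, 2.4]
tool_rot: [0.0, -0.057, 0.998, 0.0]
ft_force: [-0.9, 0.3, 0.4]
grip_width: 26.5
time_s: 42.6
position: [446.5, 265.0, 171.7]
tool_rot: [-0.0, -0.057, 0.998, -0.0]
ft_force: [-0.8, -0.5, -1.1]
grip_width: 26.0
pos [446.5 265.  171.7] yaw 96.5 grip 26.0 F [-0.8 -0.5 -1.1] j7 0.69 t 42.6
twist -0.1 then shift [-122.2 -232.5   11.8]
```

```bash
python3 -m pendant '[[[-16,-30,0,0],[-22,-42,0,0],[-22,-42,0,0],[-22,-42,0,0],[-22,-42,0,0],[-13,-26,0,0],[-5,-8,0,0],[0,0,10,0]]]'|grep force; python3 -m pendant '[[[0,0,0,0],[0,0,0,0],[0,0,0,0],[0,0,0,0],[0,0,0,0],[0,0,0,0]]]' |grep tim;python3 go.py 594.4 48.1 140 96.6
```

```text
ft_force: [-0.1, 0.9, -0.3]
time_s: 44.0
pos [594.4  49.1 162.5] yaw 96.5 grip 26.4 F [-0.7 -0.4 -1.3] j7 1.15 t 44.0
twist -0.1 then shift [ 0.1 -1.  22.5]
```

Run:
```python
from h import *
s=snap("scene");u,v=map(int,proj(s,(594.8,48,140)));cv2.imwrite("pics/s8.png",cv2.resize(s["pixels"][v-30:v+30,u-30:u+30],None,fx=9,fy=9,interpolation=2))
M=masks(s); print(blob(s,M["brass"],u,v,16,165)); print(proj(s,(594.8,48.1,132)),proj(s,(594.8,48.1,112)))
```

```text
(array([595.2,  53.1, 165. ]), 49)
(np.float64(297.4884211508969), np.float64(203.00926219756784)) (np.float64(297.2380184542267), np.float64(206.97842491941822))
```

View pics/s8.png

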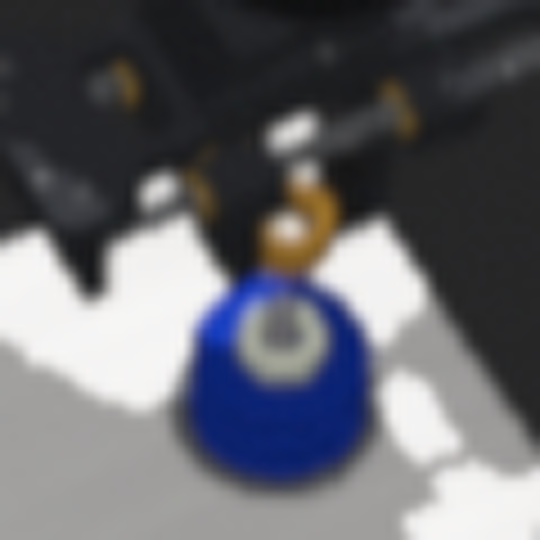

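The nut hangs level at (297,225), straight above the spindle tip at (282,320). I'll lower it with the y correction.

```bash
python3 -m pendant '[[[0,-1,8,0],[0,0,7,0],[0,0,7,0],[0,0,0,0],[0,0,0,0],[0,0,0,0]]]'|grep -E "pos|force";python3 -m pendant '[[[0,0,4,0],[0,0,4,0],[0,0,4,0],[0,0,0,0],[0,0,0,0]]]'|grep -E "pos|force"
```

```text
position: [594.6, 48.1, 140.4]
ft_force: [-0.1, 0.1, -0.9]
position: [594.4, 48.0, 128.1]
ft_force: [-0.2, 0.3, -0.6]
```

```bash
python3 -m pendant '[[[0,0,2,0],[0,0,2,0],[0,0,2,0],[0,0,0,0],[0,0,0,0]]]'|grep -E "pos|force";python3 -m pendant '[[[0,0,2,0],[0,0,2,0],[0,0,0,0],[0,0,0,0]]]'|grep -E "pos|force|wid"
```

```text
position: [595.0, 47.9, 122.4]
ft_force: [1.4, 0.2, -0.6]
position: [594.8, 48.0, 118.1]
ft_force: [2.0, -0.9, -1.8]
grip_width: 26.1
```

```bash
python3 -m pendant '[[[0,0,2,0]]]'|grep -E "pos|force";python3 -m pendant '[[[0,0,2,0]]]'|grep -E "pos|force|wid";python3 -m pendant '[[[0,0,1,0]]]'|grep -E "pos|force|wid";python3 -m pendant '[[[0,0,0,0],[0,0,0,0]]]'|grep -E "pos|force|wid"
```

```text
position: [594.9, 48.0, 116.5]
ft_force: [1.1, -0.9, 2.8]
position: [594.8, 48.0, 114.4]
ft_force: [1.6, 0.2, 3.4]
grip_width: 26.2
position: [595.0, 48.0, 114.2]
ft_force: [0.1, -0.9, 15.9]
grip_width: 26.4
position: [594.9, 48.0, 114.3]
ft_force: [-0.1, -0.5, 8.3]
grip_width: 25.9
```

```bash
python3 -m pendant '[[[0,0,2,0],[0,0,2,0],[0,0,0,0]]]'|grep -E "pos|force";python3 -m pendant '[[[0,0,-2,0],[0,0,-2,0]]]'|grep -E "pos|force"; python3 -m pendant '[[[0,0,0,0],[0,0,0,0],[0,0,0,0],[0,0,0,0]]]' 60|grep -E "pos|force|wid"; python3 -m pendant '[[[0,0,-20,0],[0,0,-25,0],[0,0,-25,0],[0,0,-10,0],[0,0,0,0],[0,0,0,0]]]'|grep -E "pos|force|wid"; python3 go.py 627 -74 73 96.6
python3 - <<'E'
from h import *
out=[]
for c,p in(("scene",(594,40,100)),("top",(594,20,100))):
    s=snap(c);u,v=map(int,proj(s,p));out.append(cv2.resize(s["pixels"][v-50:v+50,u-50:u+50],None,fx=4,fy=4,interpolation=2))
    M=masks(s); print(blob(s,M["brass"],*proj(s,(594.8,48,120)),12,127),blob(s,M["red"],*proj(s,(627,-74,90)),12,92))
    P=cloud(s,M["brass"]); k=P[np.hypot(P[:,0]-594.5,P[:,1]-48)<25]; print(np.percentile(k[:,2],[5,25,50,75,95]))
    P=cloud(s,M["red"]); k=P[np.hypot(P[:,0]-627,P[:,1]+74)<25]; print(np.percentile(k[:,2],[5,50,95]) if len(k) else 0)
cv2.imwrite("pics/s9.png",np.hstack(out))
E
```

```text
position: [595.3, 48.1, 113.9]
ft_force: [-7.4, -2.9, 35.6]
position: [594.9, 48.0, 114.4]
ft_force: [3.1, -0.5, -2.4]
position: [593.7, 48.0, 112.6]
ft_force: [0.5, -0.5, 0.0]
grip_width: 56.0
position: [593.8, 47.7, 192.3]
ft_force: [-0.1, 0.1, -0.1]
grip_width: 67.5
pos [593.8  47.7 192.3] yaw 96.5 grip 67.5 F [-0.1  0.1 -0.1] j7 1.17 t 48.05
twist -0.1 then shift [ -19.2 -124.7  119.3]
(array([603.1,  45.8, 127. ]), 65) (array([631.9, -75.1,  92. ]), 79)
[114.27564672 121.08160614 125.63700145 128.42838245 131.01888267]
[73.77021599 93.67441191 99.82923458]
(array([587.1,  49.3, 127. ]), 31) None
[123.23050454 125.97473833 126.97487066 128.17384351 129.24874786]
0
```

View pics/s9.png

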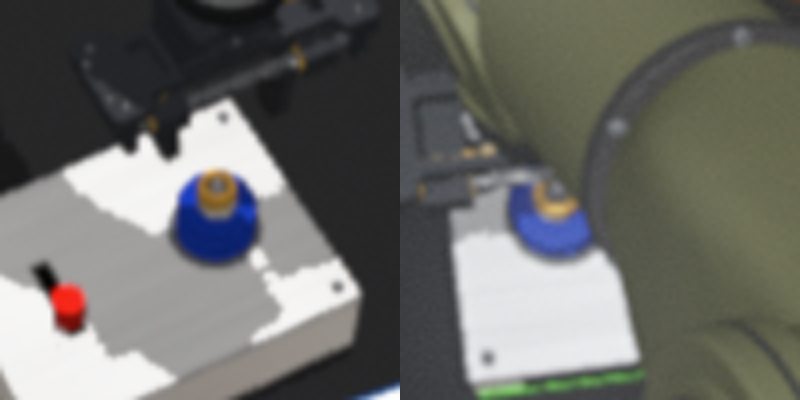

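The nut sits on the top disc (top z≈127–128) and the pin is still home at (68,307). Now to pull the pin.

```bash
python3 -m pendant '[[[-4,-24,0,0],[-5,-35,0,0],[-5,-35,0,0],[-4,-25,25,0],[0,-6,25,0],[0,0,0,0],[0,0,0,0],[0,0,0,0]]]'|grep force; python3 -m pendant '[[[0,0,0,0],[0,0,0,0],[0,0,0,0],[0,0,10,0],[0,0,0,0],[0,0,0,0]]]' |grep tim;python3 go.py 626.3 -74.1 76 96.6
```

```text
ft_force: [0.2, 0.6, 0.8]
time_s: 49.55
pos [626.1 -74.2 132.7] yaw 96.5 grip 67.0 F [ 0.8 -0.3 -1. ] j7 1.35 t 49.55
twist -0.1 then shift [-0.3  0.1 56.7]
```

```bash
python3 -m pendant '[[[0,0,15,0],[0,0,20,0],[0,0,13,0],[0,0,6,0],[0,0,0,0],[0,0,0,0],[0,0,0,0]]]'|grep -E "force|pos"; python3 -m pendant '[[[0,0,0,0],[0,0,0,0],[0,0,0,0],[0,0,0,0],[0,0,0,0],[0,0,0,0],[0,0,0,0]]]' 255 30;python3 go.py 626.3 -74.1 76 96.6
```

```text
position: [627.2, -74.1, 80.0]
ft_force: [0.2, -0.4, -0.3]
time_s: 50.95
position: [626.5, -74.2, 79.3]
tool_rot: [0.0, -0.057, 0.998, 0.0]
ft_force: [-0.8, -0.5, 0.5]
grip_width: 23.6
pos [626.5 -74.2  79.3] yaw 96.5 grip 23.6 F [-0.8 -0.5  0.5] j7 1.31 t 50.95
twist -0.1 then shift [0.2 0.1 3.3]
```

```bash
python3 -m pendant '[[[0,0,-10,0],[0,0,-20,0],[0,0,-25,0],[0,0,-10,0],[0,0,0,0],[0,0,0,0]]]'|grep -E "force|pos|wid"; python3 go.py 598.7 -248.0 120 96.6
```

```text
position: [626.1, -74.3, 143.8]
ft_force: [-0.7, 0.3, -1.1]
grip_width: 23.1
pos [626.1 -74.3 143.8] yaw 96.5 grip 23.1 F [-0.7  0.3 -1.1] j7 1.35 t 51.55
twist -0.1 then shift [  47.1 -169.4   23.9]
```

```bash
python3 -m pendant '[[[6,-20,0,0],[12,-44,0,0],[12,-45,0,0],[12,-40,0,0],[5,-20,0,0],[0,0,20,0],[0,0,0,0],[0,0,0,0]]]'|grep -E "force|wid"; python3 -m pendant '[[[0,0,0,0],[0,0,0,0],[0,0,15,0],[0,0,10,0],[0,0,0,0],[0,0,0,0],[0,0,0,0],[0,0,0,0]]]' |grep tim; python3 go.py 598.7 -248.0 84 96.6
python3 - <<'E'
from h import *
s=snap("scene");u,v=map(int,proj(s,(598,-248,70)));cv2.imwrite("pics/s10.png",cv2.resize(s["pixels"][v-30:v+30,u-30:u+30],None,fx=8,fy=8,interpolation=2))
E
```

```text
ft_force: [0.3, 1.1, -0.6]
grip_width: 23.1
time_s: 53.15
pos [ 599.3 -247.5   99.6] yaw 96.5 grip 23.4 F [ 0.6  0.1 -0.3] j7 1.59 t 53.15
twist -0.1 then shift [ 0.7 -0.4 15.6]
```

View pics/s10.png

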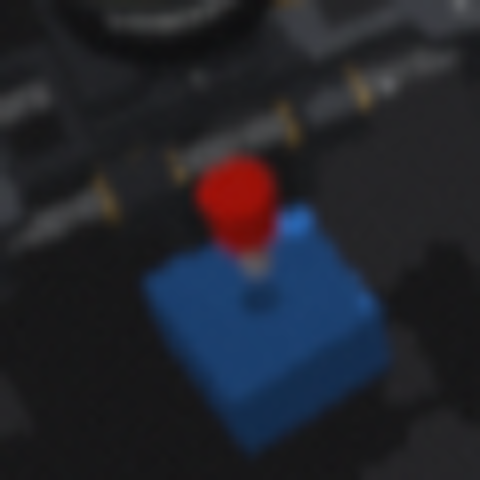

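The pin is upright, with its tip just above the stand's hole at (258,298); the slight lean is perspective. I'll lower it.

```bash
python3 -m pendant '[[[0.6,-0.4,5,0],[0,0,5,0],[0,0,5,0],[0,0,5,0],[0,0,0,0],[0,0,0,0]]]'|grep -E "force|pos|wid"; python3 -m pendant '[[[0,0,4,0],[0,0,4,0],[0,0,4,0],[0,0,0,0],[0,0,0,0]]]' |grep -E "force|pos|wid"
```

```text
position: [598.4, -247.8, 79.0]
ft_force: [-0.2, 0.1, -0.8]
grip_width: 22.9
position: [598.4, -247.9, 67.1]
ft_force: [0.4, -1.3, -0.5]
grip_width: 23.4
```

Tip is at about 28, below the stand's top at 40, with no force, so it is in the hole. I'll lower to about 52 (home is about 49.3), press it home and release.

```bash
python3 -m pendant '[[[0,0,5,0],[0,0,5,0],[0,0,5,0],[0,0,0,0],[0,0,0,0]]]'|grep -E "force|pos|wid"; python3 -m pendant '[[[0,0,2,0],[0,0,1,0],[0,0,0,0],[0,0,0,0]]]' |grep -E "force|pos|wid"
```

```text
position: [598.4, -248.0, 52.0]
ft_force: [-0.1, -0.7, -1.2]
grip_width: 23.2
position: [598.5, -247.9, 49.3]
ft_force: [-0.6, -0.7, -0.5]
grip_width: 22.8
```

```bash
python3 -m pendant '[[[0,0,0,0],[0,0,0,0],[0,0,0,0],[0,0,0,0]]]' 60|grep -E "force|pos|wid"; python3 -m pendant '[[[0,0,-20,0],[0,0,-35,0],[0,0,-40,0],[30,0,-40,0],[45,0,0,0],[45,0,0,0],[30,0,0,0],[0,0,0,0]]]' |grep -E "force|pos"; python3 -m pendant '[[[0,0,0,0],[0,0,0,0],[0,0,0,0],[0,0,0,0],[0,0,0,0]]]' |grep -E "tim|pos"
python3 - <<'E'
from h import *
for c in("top","scene"):
    s=snap(c);M=masks(s);cv2.imwrite(f"pics/{c}F.png",s["pixels"])
    P=cloud(s,M["red"]); k=P[np.hypot(P[:,0]-598,P[:,1]+248)<25]; print(c,"pin top z",np.percentile(k[:,2],[50,75,95]) if len(k) else 0,blob(s,M["red"],*proj(s,(598,-248,62)),12,64))
    P=cloud(s,M["brass"]); k=P[np.hypot(P[:,0]-594.5,P[:,1]-48)<25]; print("nut z",np.percentile(k[:,2],[50,75,95]) if len(k) else 0,blob(s,M["brass"],*proj(s,(594.8,48,122)),12,126))
E
```

```text
position: [598.5, -247.7, 49.3]
ft_force: [-0.6, -0.4, -0.5]
grip_width: 53.0
position: [443.8, -266.3, 184.2]
ft_force: [1.0, -0.1, 0.2]
time_s: 56.9
position: [450.0, -264.6, 184.1]
top pin top z [65.82121547 67.08912413 69.70868285] (array([ 597.6, -246.2,   64. ]), 71)
nut z [128.05977621 128.67854565 130.04083833] (array([593.6,  47.6, 126. ]), 51)
scene pin top z [64.76878412 67.21230795 69.45277821] (array([ 605.5, -247.5,   64. ]), 67)
nut z [126.03169803 127.91002232 130.83935507] (array([602. ,  46.2, 126. ]), 68)
```

View pics/sceneF.png

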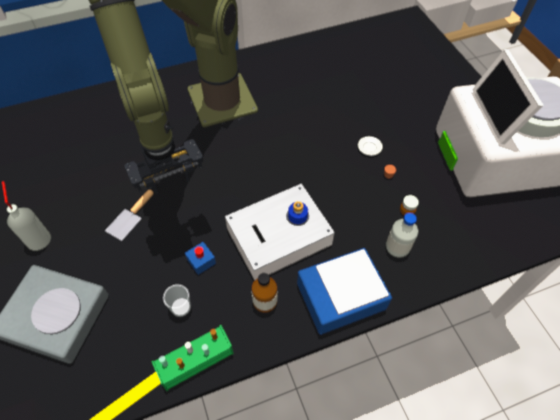

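The scene shows the pin in its stand at (200,255), the discs with the nut on the spindle at (298,210), an empty slot, and the bystanders apparently where they started. The arm is clear, so I'll hand in.

```bash
python3 -c "
from station import env; print(env.close_job())"
```

```text
the job is handed in; nothing more can be done
None
```

The job is done and handed in at about 57 s of robot time; the system gave no verdict.

- **What I did:** I felt the pin along the slot until it dropped into the hidden hole, near the far end of the slot, and it sat home with its head top at z≈96. All three discs went on the spindle with no contact forces. I pressed the nut down until it met the top disc, peaking at about 36 N. Then I pulled the pin and put it back in its stand.
- **Last checks:** The pin's head top reads z≈65–66 mm, against 66 expected when fully home. The nut's top reads 126–128 mm, against 128 expected. The arm is clear of everything, and the bystanders look undisturbed in the picture, though I did not re-measure their positions.
- **Disagreements:**
  - The scene camera places the pin and nut about 7–8 mm further out in x than the top camera. I put that down to seeing their sides at an angle, and trusted the top camera and the free, force-less insertions.
  - The teeth bit with only about 3 N on the way down, less than the 10 N described. The nut still stopped at the expected height.

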